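# Load the UV drawer

### The job

Load the rod electrode that lies next to the cream tube (not the two far back) into the small UV steriliser drawer unit: hook the drawer by its bar handle and pull it out as far as its stop, lift the loose cover off the basket inside and set it down the right way up, flat on bare worktable. Then lay the rod electrode flat in the open basket and push the drawer fully home. Do not drop the cover or the electrode, and leave the cream tube and the dark jar where they are.

Things in the scene. Friction and masses are not known exactly. Their poses are not given: they have to be found in the camera images.
- uv_unit: Low white drawer unit fixed on the worktable beside the taller white steriliser (not used): 180 mm deep (x), 240 wide (y), 92 high, one drawer. Origin: centre of its underside; -x is its front, where the drawer comes out, roughly towards the robot. Drawer panel: outer face at x = -102 mm when shut, 12 mm thick, 236 wide, z 8 to 86 mm.
- uv_drawer (a joint): Drawer slide, m: 0 shut (panel against the carcass), 0.145 at its outer stop. Friction about 2 to 3 N; it stays where it is left.
- drawer_handle (a point): Centre of the drawer's steel bar handle: round bar 12 mm thick, 136 mm long along the unit's y, 62 mm above the worktable (30 mm below the unit's top), 39 mm clear between bar and panel, posts 112 mm apart. Moves with the drawer; axes as the unit's.
- basket_floor (a point): Centre of the floor of the open-topped aluminium basket in the drawer, 18 mm above the worktable, 115 mm behind the handle bar. Inside 98 mm (x) by 164 mm (y); walls 3 mm thick, 27 mm high above this floor. Under the unit's roof when shut, wholly in the open at the stop. Moves with the drawer; axes as the unit's.
- basket_cover: Loose aluminium cover on the basket: plate 108 x 176 mm (x, y), 3 mm thick; lips below, 7 mm deep, 88 x 154 mm, 5 mm play; on top a grey bar grip 64 mm long (x), 14 wide (y), from 10 to 37 mm above the origin. Origin: centre of its underside at the lips' lower edge (38 mm up on the basket, 0 on the worktable). z up through the grip. 0.16 kg.
- rod_electrode: Light grey rod electrode, 117 mm long along its y, 20 mm thick (a round stepped rod that does not roll), lying on the worktable left of the unit, next to the cream tube; two more at the far back left are fixed, not used. Origin: middle of its underside. 0.11 kg.
- cream_tube: Bystander: white and green cream tube, 146 mm long along its y, 43 wide, 30 high, lying left of the unit. Origin: middle of its underside. Leave it.
- dark_jar: Bystander: dark round jar with a screw lid, 69 mm across, 55 high, standing right of the unit. Origin: centre of its underside. Leave it.
Mind the look-alikes: they are no part of the job. There is more than one size of the rod_electrode; the one meant has the size given above.

How it is judged:
On the way, in this order (a step that is already met when the one before it is completed fails the run):
1. the drawer is pulled out to its stop (within 6 mm) (value of joint uv_drawer above 0.139 m), for 0.2 s.
2. the cover stands the right way up, flat on the worktable, released (height (world z) of basket_cover below 0.006 m and angle between basket_cover's own z axis and vertical below 0.1 rad and contact force between the fingers and basket_cover below 0.1 N and linear speed of basket_cover below 0.03 m/s), for 0.2 s.
3. the rod electrode lies flat in the basket, released, the drawer still well out (x of rod_electrode in the frame of basket_floor between -0.05 and 0.05 m and y of rod_electrode in the frame of basket_floor between -0.083 and 0.083 m and z of rod_electrode in the frame of basket_floor between -0.006 and 0.025 m and angle between rod_electrode's own y axis and vertical above 1.4 rad and contact force between the fingers and rod_electrode below 0.1 N and value of joint uv_drawer above 0.1 m), for 0.2 s.
At the end, for the whole second after the job is handed in: The drawer is shut to within 5 mm; the rod electrode lies flat (within 10 degrees) inside the basket on its floor, at rest; the cover stands right way up and flat on the worktable (its underside within 6 mm of the top, tilt under 6 degrees), at rest (all of step 2 and value of joint uv_drawer below 0.005 m and linear speed of rod_electrode below 0.02 m/s and x of rod_electrode in the frame of basket_floor between -0.05 and 0.05 m and y of rod_electrode in the frame of basket_floor between -0.083 and 0.083 m and z of rod_electrode in the frame of basket_floor between -0.006 and 0.025 m and angle between rod_electrode's own y axis and vertical above 1.4 rad and contact force between the fingers and rod_electrode below 0.1 N); the robot touches nothing.
It fails at once if the cover is dropped (it falls freely, faster than 0.7 m/s: more than about 25 mm) (contact force between anything else and basket_cover below 0.02 N and linear speed of basket_cover above 0.7 m/s).
It fails at once if the rod electrode is dropped (likewise) (contact force between anything else and rod_electrode below 0.02 N and linear speed of rod_electrode above 0.7 m/s).
It fails at once if the cream tube is moved by more than 30 mm (distance of cream_tube from where it was at the start of the episode above 0.03 m).
It fails at once if the dark jar is moved by more than 30 mm (distance of dark_jar from where it was at the start of the episode above 0.03 m).
It also fails if it takes over 67 s, if anything falls off the work surface, if the arm or the gripper's body presses on something with over 40 N, if the wrist force passes 120 N, or if a joint passes its speed limit or range.

### The arm

A 6-joint arm with a two-finger parallel gripper is mounted at the origin on a cart in front of the work surface, level with it; the furniture and walls round the work are solid. World frame = base frame: x ahead of the robot, y to its left, z up, the work surface at z = 0. Lengths are in m, angles in rad, forces in N, time in s.
With the tool pointing down it reaches from about 0.275 to 0.775 m from the base axis. Payload 14.6 kg.
Tool frame: the origin (TCP) lies at the very end of the fingers, on their centre line; the grasp point (between the pads) lies env.hold_point_z behind it (env.hold_point_z is the distance from the TCP to the grasp point, in m); z points along the fingers, y is the line along which they close (so a half turn about z gives the same grasp; the last joint's range is limited). The gripper opens to 85 mm and grips with 20 to 120 N. Pads are 22 mm wide; open, the fingers measure 114 mm over their backs; the gripper's body (76 mm by 85 mm) begins 54 mm behind the grasp point. The pads swing forward as they close: fully open they stand 13 mm farther back than shut.
Start: joints at [0.997, 0.263, -0.048, 1.259, 0, 1.415], TCP at [0.214, 0.48, 0.231] pointing down, gripper open.
Joint ranges: [-2.65, 2.65], [-0.89, 1.7], [-1.18, 1.37], [-2.13, 2.11], [-1.35, 1.29], [-3.14, 3.14]. Speed limits (rad/s): [1.89, 1.89, 2.57, 2.79, 3.14, 3.14].

### API

Orientations are given as a unit quaternion [w, x, y, z].
In Python, from rig import env gives the robot as it stands.
- The arm moves only by the shell command python3 -m crank 'ROWS' [FORCE]. ROWS is JSON, a list that holds one entry, the list of rows, each a list of 7 numbers: the shift along the world's x, y, z in cm, then the turn, a rotation vector about the world's x, y, z in degrees, then the gripper command: -1 is fully open, 1 is shut, values between are in proportion. In form: [[[dx, dy, dz, ax, ay, az, jaw], ...]]. A call has exactly 8 rows; each row is the pose to reach, as a shift and turn from the pose commanded when the call began; what a row does not reach only later rows make up. A row lasts 1/10 s, in which the tool goes at most 50 mm and 8.59 degrees, less where a joint would pass 70% of its speed; a pose out of reach is approached as far as the arm can. A call with a gripper value outside its range is refused whole. The fingers move at their own pace and stop on an object; FORCE is the grip in N (left out, the last holds). Time passes only in rows, so rows that repeat a pose let the fingers close, or fill a call up. It gives the time, the measured TCP pose, the force, the opening and the grip force at its end, in the units of the state.
- env.get_state(): the state, without advancing time (a new reading comes with each control period).
- env.camera(name): name is "scene" or "top" or "wrist"; returns a dict with "pixels" (420x560x3 uint8, blue, green, red), "z_map" (420x560 float32, m along the optical axis (not along the pixel's ray), 0 where there is no reading), "K" (3x3 intrinsics, pixels), "eye" and "orientation" of the camera in the world. Camera axes: x right, y up, looking along -z (the intrinsics and any distortion apply to the point x, -y, -z); pixel columns grow to the right and rows downward; lengths in m; the calibration is good to about 2 mm. A picture is of the moment at which its call begins.
- env.job_done(): hands the job in; it is judged then, once.
The state is a dict: "t": time; "joint_positions": joint angles; "joint_velocities": joint speeds; "effort": joint torques, N m; "tool_pos": TCP position; "eef_rot": TCP orientation; "force": force on the tool from outside, world axes, zero at the start; "wrist_torque": the same for the moment, N m; "gripper_width": opening from 0.0 (shut) to 1.0 (fully open); "grasp_force": force on a finger pad.
Only numpy, scipy, OpenCV 4.12 (cv2) and the standard library are available. Lean on these libraries where they do the work, as an engineer would, in place of code of your own. Each camera call takes 0.05 s, during which the arm holds its last target. There are 200 camera calls.

## Working session

There is one attempt and no reset: what is moved stays moved. The work goes in short steps, Python scripts to look and compute and a shell command to move; the robot and the scene stay as the last step left them, time stands still between calls to the robot, and variables do not carry over. Pictures are saved under pics/ and viewed, at most 10 in all, crops included, and the job is handed in when it is done.

```bash
mkdir -p pics; ls
cat > h.py <<'E'
import numpy as np,cv2
from scipy.spatial.transform import Rotation as R
from rig import env
def rot(q): return R.from_quat([q[1],q[2],q[3],q[0]]).as_matrix()
def cloud(c):
    z=c["z_map"].astype(float);K=c["K"];v,u=np.mgrid[:z.shape[0],:z.shape[1]]
    p=np.stack([(u-K[0,2])/K[0,0]*z,-(v-K[1,2])/K[1,1]*z,-z],-1)
    return p@rot(c["orientation"]).T+np.array(c["eye"])
def shot(n,f=None):
    c=env.camera(n)
    if f: cv2.imwrite("pics/"+f,c["pixels"])
    return c,cloud(c)
E
python3 - <<'E'
from h import *
a={}
for n in("scene","top"):
    c,p=shot(n); a[n]=c["pixels"]; np.savez(n+".npz",p=p,im=c["pixels"],z=c["z_map"]); print(n,c["eye"],c["K"],[k for k in c])
cv2.imwrite("pics/a.png",a["scene"]);cv2.imwrite("pics/b.png",a["top"])
s=env.get_state();print(s,env.hold_point_z)
E
```

```text
pics
scene [-0.1907595  -0.55843796  0.77829915] [[419.54145568   0.         281.57642955]
 [  0.         419.54145568 205.24414862]
 [  0.           0.           1.        ]] ['pixels', 'z_map', 'K', 'eye', 'orientation']
top [0.46532715 0.01896817 1.24358008] [[472.69694791   0.         280.6849118 ]
 [  0.         472.69694791 211.91367521]
 [  0.           0.           1.        ]] ['pixels', 'z_map', 'K', 'eye', 'orientation']
{'t': 0.1, 'joint_positions': array([ 9.96696430e-01,  2.63454227e-01, -4.88054073e-02,  1.25944179e+00,
        3.84356568e-06,  1.41552712e+00]), 'joint_velocities': array([-2.29333251e-03, -1.22763506e-03,  2.18307610e-03,  3.31758770e-05,
        7.86756743e-04,  2.53553809e-04]), 'effort': array([ 3.15825877e-03, -6.38576746e+01,  3.85062468e+01,  1.00638717e-02,
       -5.21390666e-05, -3.68207498e-05]), 'tool_pos': array([0.21337412, 0.47942802, 0.230909  ]), 'eef_rot': array([-1.63198639e-04,  2.07888034e-01,  9.78152524e-01, -4.22101128e-04]), 'force': array([-0.59845866,  0.46478406, -0.11901123]), 'wrist_torque': array([-0.00770545,  0.03378097,  0.00827871]), 'grasp_force': 0.0, 'gripper_width': 1.002045461439293} 0.0187
```

View pics/a.png

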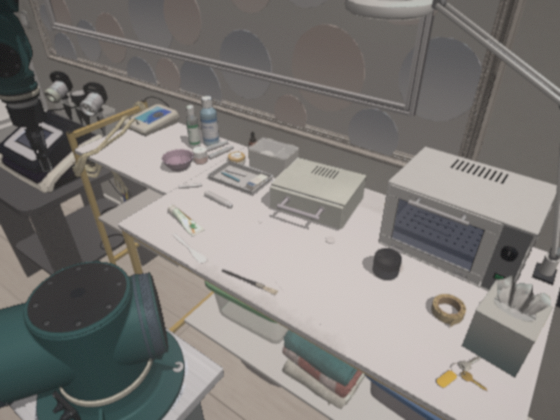

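View pics/b.png

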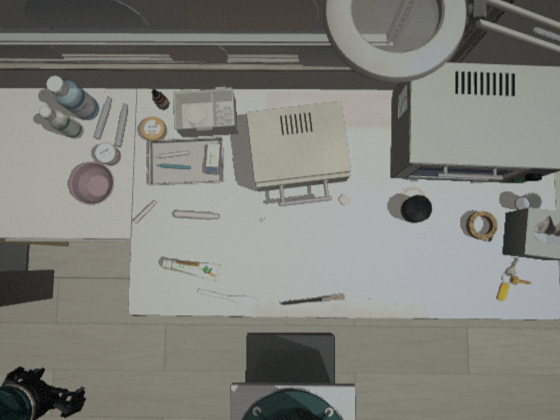

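The top view shows these:
- unit at (300,145), handle at (297,200)
- cream tube at (190,268), dark jar at (416,208)

Rod candidates are (197,214), a smaller item at (145,211), and the fixed pair at (103,118) and (121,125). The one at (197,214) fits because it lies next to the tube. I'll measure its size and confirm it in a crop.

Run:
```python
from h import *
d=np.load("top.npz");p=d["p"];im=d["im"]
def rect(m,name,box,hz):
    u0,v0,u1,v1=box;mm=np.zeros(m.shape,np.uint8);mm[v0:v1,u0:u1]=m[v0:v1,u0:u1]
    n,l,s,_=cv2.connectedComponentsWithStats(mm);i=1+s[1:,4].argmax();q=p[l==i]
    (c,wh,a)=cv2.minAreaRect((q[:,:2]*1000).astype(np.float32))
    print(name,np.round(c,1),np.round(wh,1),round(a,1),"z",np.percentile(q[:,2],[5,50,95]).round(4),s[i])
z=p[...,2]
print("table z",np.median(z[280:300,400:480]), z[230:250,300:360].mean())
rect((z>.008),"rod",(165,200,228,226),0)
rect((z>.006),"other",(130,195,162,226),0)
rect((z>.008),"tube",(152,250,230,285),0)
rect((z>.08),"unit",(235,95,360,200),0)
rect((z>.045)&(z<.075),"handle",(255,186,340,215),0)
rect((z>.02),"jar",(395,190,436,226),0)
rect((z>.006),"r1",(92,92,113,142),0)
rect((z>.006),"r2",(113,98,130,150),0)
cv2.imwrite("pics/c.png",np.hstack([cv2.resize(im[180:300,125:265],None,fx=4,fy=4,interpolation=2)]))
```

```text
table z -0.0007693812151726709 0.0046088397137953796
rod [545.5 159.2] [319.5  48.6] 68.9 z [0.0113 0.0179 0.0228] [173 210  47   9 329]
other [591.5 391.3] [15.  77.1] 46.1 z [0.0067 0.0116 0.0157] [133 200  24  23 155]
tube [448.8 280.4] [116.3  36.8] 78.9 z [0.0096 0.0207 0.0296] [162 258  47  19 518]
unit [662.5 -21. ] [380.9 240.2] 7.3 z [0.0864 0.0916 0.0956] [ 247  101  104   86 7299]
handle [627.4   1.1] [189.  50.] 89.7 z [0.0589 0.0661 0.0705] [256 186  76  20 391]
jar [ 527.8 -168.8] [ 67.5 391.7] 26.7 z [0.0367 0.0544 0.0586] [401 194  31  28 661]
r1 [643.6 296.8] [651.  109.3] 47.8 z [0.0093 0.0172 0.0223] [ 92  96  20  43 330]
r2 [636.8 275.1] [606.9 107.9] 46.1 z [0.0102 0.0174 0.0247] [113 103  15  47 343]
```

View pics/c.png

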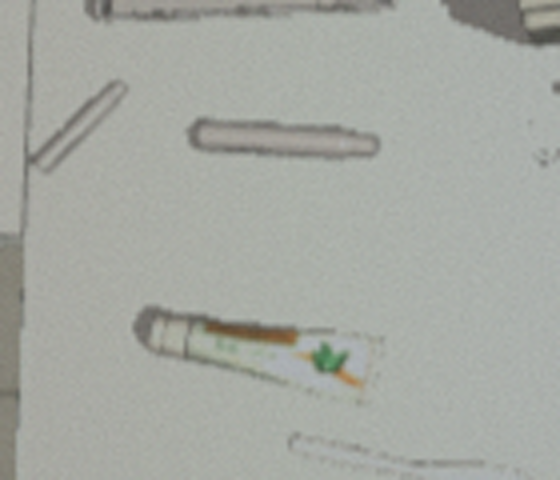

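The crop shows the rod from (190,130) to (380,145), about 120 mm long, so it is the 117 mm electrode. The item at (80,125) is a thin 77 mm look-alike. Next I'll re-measure with rays, since the depth map has outliers.

```bash
cat >> h.py <<'E'
def ray(c,u,v,h):
    K=c["K"];d=np.array([(u-K[0,2])/K[0,0],-(v-K[1,2])/K[1,1],-1])@rot(c["orientation"]).T
    e=np.array(c["eye"]);return e+d*(h-e[2])/d[2]
def mrect(c,m,box,h,name):
    u0,v0,u1,v1=box;mm=np.zeros(m.shape,np.uint8);mm[v0:v1,u0:u1]=m[v0:v1,u0:u1]
    n,l,s,_=cv2.connectedComponentsWithStats(mm);i=1+s[1:,4].argmax();vv,uu=np.where(l==i)
    q=np.array([ray(c,u,v,h)[:2] for u,v in zip(uu,vv)])*1000
    (k,wh,a)=cv2.minAreaRect(q.astype(np.float32))
    print(name,np.round(k,1),np.round(wh,1),round(a,1),"mean",q.mean(0).round(1),"n",len(q));return q,uu,vv
E
python3 - <<'E'
from h import *
c,p=shot("top");z=p[...,2];ok=c["z_map"]>0
mrect(c,ok&(z>.008)&(z<.03),(165,200,228,226),.01,"rod")
mrect(c,ok&(z>.008)&(z<.04),(152,250,230,285),.015,"tube")
mrect(c,ok&(z>.08)&(z<.11),(235,95,360,200),.092,"unit")
mrect(c,ok&(z>.04)&(z<.08),(255,193,340,215),.066,"handle")
mrect(c,ok&(z>.045)&(z<.07),(395,190,436,226),.055,"jar")
g=c["pixels"].astype(int)
for v in range(176,210,2): print(v,z[v,270:330:12].round(3), p[v,297,0].round(3))
E
```

```text
rod [583.3 255.1] [118.9  19.8] 87.3 mean [583.3 257.3] n 325
tube [450. 279.] [121.4  37.3] 77.0 mean [447.4 279.4] n 516
unit [754.2  -9.2] [193.8 239.5] 7.3 mean [754.2  -9.1] n 7265
handle [618.4 -26.5] [ 30.4 133. ] 0.4 mean [617.  -22.2] n 294
jar [ 600.4 -311.9] [66.9 68.9] 44.8 mean [ 600.4 -312.6] n 593
176 [0.093 0.091 0.094 0.053 0.086] 0.673
178 [0.09  0.093 0.084 0.082 0.085] 0.668
180 [0.043 0.087 0.084 0.078 0.075] 0.663
182 [0.087 0.085 0.082 0.061 0.04 ] 0.659
184 [ 0.085  0.081  0.053  0.034 -0.004] 0.659
186 [ 0.068  0.067  0.018 -0.003 -0.005] 0.659
188 [ 0.038  0.065 -0.    -0.005 -0.   ] 0.657
190 [ 0.001  0.066 -0.001 -0.002 -0.004] 0.651
192 [ 0.002  0.067  0.002 -0.001 -0.004] 0.645
194 [ 0.002  0.066  0.003 -0.004 -0.006] 0.641
196 [ 0.006  0.067 -0.002  0.003  0.   ] 0.635
198 [0.003 0.066 0.001 0.067 0.064] 0.63
200 [-0.002  0.068  0.069  0.067  0.065] 0.616
202 [-0.002  0.067  0.063  0.066  0.001] 0.611
204 [-0.     0.066 -0.002 -0.003 -0.001] 0.613
206 [-0.001  0.004 -0.002  0.001 -0.003] 0.608
208 [-0.001  0.002 -0.006  0.001  0.001] 0.603
```

Measured against the given sizes:
- Unit yaw is +7.3°, origin about (0.760, -0.008).
- Bar at about (0.615, -0.027), predicted and measured agree.
- Rod at (0.583, 0.255), 119×20, long axis at 87.3°.

I'll go above the handle with the closing axis along the unit's x.

```bash
python3 -m crank '[[[2.5,-3,0,0,0,-4,0],[5,-6,0,0,0,-8,0],[8,-10,0,0,0,-12,0],[11,-14,0,0,0,-16,0],[14,-18,0,0,0,-20,0],[17,-22,0,0,0,-24,0],[20,-25.5,0,0,0,-28,0],[22,-28,0,0,0,-32,0]]]' 40; python3 -m crank '[[[2.5,-3,-0.5,0,0,-4,0.06],[5,-6.5,-1,0,0,-8,0.06],[8,-10,-2,0,0,-12,0.06],[11,-13.5,-3,0,0,-16,0.06],[14,-17,-4,0,0,-20,0.06],[16,-20,-5,0,0,-24,0.06],[18,-22.7,-5,0,0,-26.7,0.06],[18,-22.7,-5,0,0,-26.7,0.06]]]'
python3 - <<'E'
from h import *
s=env.get_state();print(s["tool_pos"],s["eef_rot"],s["gripper_width"])
c,p=shot("wrist","d.png")
E
```

```text
t: 0.95
tool_pos: [0.4349, 0.1973, 0.2312]
eef_rot: [0.0, 0.471, 0.882, -0.0]
force: [-0.0, 0.2, -0.0]
gripper_width: 0.495
grasp_force: 0.0
t: 1.75
tool_pos: [0.6151, -0.0305, 0.1799]
eef_rot: [-0.0, 0.662, 0.749, -0.0]
force: [-0.4, 0.4, 0.4]
gripper_width: 0.475
grasp_force: 0.0
[ 0.61510013 -0.03054926  0.17991503] [-2.30628646e-04  6.62390126e-01  7.49158908e-01 -4.45266568e-04] 0.4746698942144495
```

View pics/d.png

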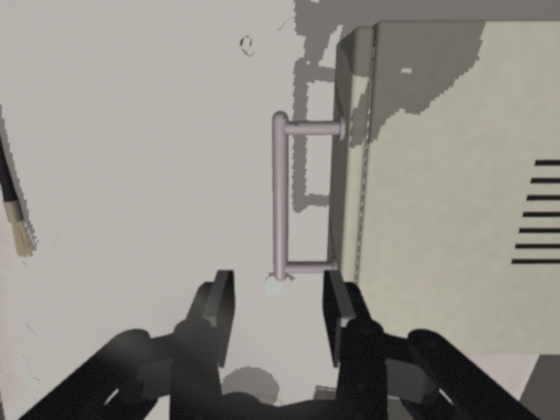

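The wrist view shows the bar from (280,115) to (281,280), parallel to the fingers' faces. I'll cast its midpoint onto the bar height.

Run:
```python
from h import *
c,p=shot("wrist")
a=ray(c,280.5,114,.064);b=ray(c,281,281,.064);print(a,b,(a+b)/2,np.linalg.norm(a-b),np.degrees(np.arctan2(*(a-b)[[1,0]])))
print("depth pts",p[150,280],p[250,281])
```

```text
[0.60767467 0.03960919 0.064     ] [ 0.62523727 -0.09397343  0.064     ] [ 0.61645597 -0.02718212  0.064     ] 0.13473217999982978 97.48992873707483
depth pts [0.61042179 0.01518995 0.07000141] [ 0.62122911 -0.06309063  0.06968922]
```

```bash
python3 -m crank '[[[0.15,0.3,-2,0,0,0.3,0.06],[0.15,0.3,-5,0,0,0.3,0.06],[0.15,0.3,-8,0,0,0.3,0.06],[0.15,0.3,-11,0,0,0.3,0.06],[0.15,0.3,-13,0,0,0.3,0.06],[0.15,0.3,-13.8,0,0,0.3,0.06],[0.15,0.3,-13.8,0,0,0.3,0.5],[0.15,0.3,-13.8,0,0,0.3,1]]]' 40;  python3 -m crank '[[[0,0,0,0,0,0,1],[0,0,0,0,0,0,1],[0,0,0,0,0,0,1],[-0.5,-0.06,0,0,0,0,1],[-1,-0.13,0,0,0,0,1],[-2,-0.26,0,0,0,0,1],[-3,-0.39,0,0,0,0,1],[-4,-0.52,0,0,0,0,1]]]'
```

```text
t: 2.65
tool_pos: [0.6154, -0.0241, 0.0444]
eef_rot: [0.001, 0.658, 0.753, 0.0]
force: [3.4, -0.7, -1.3]
gripper_width: 0.139
grasp_force: 3.1
t: 3.45
tool_pos: [0.5758, -0.0291, 0.0444]
eef_rot: [0.001, 0.658, 0.753, 0.001]
force: [1.6, 7.2, 6.3]
gripper_width: 0.125
grasp_force: 39.7
```

```bash
python3 -m crank '[[[-2,-0.26,0,0,0,0,1],[-4,-0.52,0,0,0,0,1],[-6,-0.78,0,0,0,0,1],[-8,-1.04,0,0,0,0,1],[-9.5,-1.24,0,0,0,0,1],[-10.2,-1.33,0,0,0,0,1],[-10.5,-1.37,0,0,0,0,1],[-10.6,-1.39,0,0,0,0,1]]]'
```

```text
t: 4.25
tool_pos: [0.4717, -0.0425, 0.0445]
eef_rot: [0.001, 0.658, 0.753, 0.003]
force: [15.8, 15.8, -6.0]
gripper_width: 0.123
grasp_force: 39.5
```

```bash
python3 -m crank '[[[-0.1,0,0,0,0,0,1],[-0.1,0,0,0,0,0,1],[-0.2,0,0,0,0,0,1],[-0.2,0,0,0,0,0,1],[-0.2,0,0,0,0,0,1],[-0.2,0,0,0,0,0,1],[-0.2,0,0,0,0,0,1],[-0.2,0,0,0,0,0,1]]]'
python3 -m crank '[[[-0.1,0,0,0,0,0,0.06],[0,0,0,0,0,0,0.06],[0,0,0,0,0,0,0.06],[0,0,0,0,0,0,0.06],[0,0,2,0,0,0,0.06],[0,0,6,0,0,0,0.06],[0,0,10,0,0,0,0.06],[0,0,14,0,0,0,0.06]]]'
python3 - <<'E'
from h import *
c,p=shot("top","e.png");z=p[...,2];ok=c["z_map"]>0
b=(225,170,390,270)
mrect(c,ok&(z>.06)&(z<.083),(280,200,330,224),.075,"grip?")
c,p=shot("wrist","f.png")
E
```

```text
t: 5.05
tool_pos: [0.4716, -0.0425, 0.0446]
eef_rot: [0.002, 0.658, 0.753, 0.004]
force: [23.3, 15.7, -12.4]
gripper_width: 0.123
grasp_force: 39.2
t: 5.85
tool_pos: [0.4665, -0.0434, 0.1849]
eef_rot: [-0.0, 0.659, 0.752, -0.0]
force: [1.2, -0.3, -0.0]
gripper_width: 0.473
grasp_force: 0.0
grip? [603. -27.] [25.1 14.1] 8.3 mean [605.7 -26.2] n 47
```

View pics/f.png

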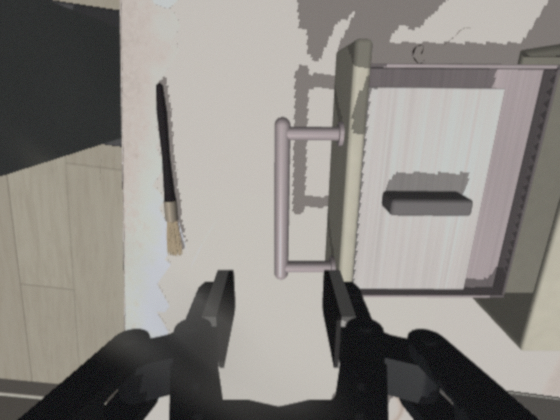

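The wrist view shows the drawer fully out (145 mm of travel, 23 N at the stop), the cover in the basket, and the grip at (385–470, 192–214). I'll measure the grip.

Run:
```python
from h import *
c,p=shot("wrist");z=p[...,2];ok=c["z_map"]>0
print(z[185:222:4,430].round(3),z[240,430])
q=p[185:222,375:480].reshape(-1,3);m=z[185:222,375:480].ravel()
q=q[(m>.071)&(m<.082)];print(len(q),np.median(q[:,2]))
k,wh,a=cv2.minAreaRect((q[:,:2]*1000).astype(np.float32));print(k,wh,a,q.mean(0))
g=cv2.cvtColor(c["pixels"],6);mrect(c,(g<110)&ok&(z>.071),(375,185,480,222),.075,"g")
# plate
mrect(c,ok&(z>.043)&(z<.055),(360,70,540,300),.048,"plate")
# free table on the left/right of the drawer
```

```text
[0.05  0.05  0.058 0.069 0.075 0.078 0.077 0.075 0.05  0.048] 0.04908457181960901
1509 0.07615904875526536
(587.5734252929688, -29.180070877075195) (63.785491943359375, 14.700057029724121) 7.105403423309326 [ 0.58668968 -0.02810785  0.07584601]
g [586.2 -27.8] [63.9 12.9] 7.5 mean [583.8 -25. ] n 647
plate [590.3 -28.8] [104.7 176.1] 7.2 mean [588.9 -18.2] n 22946
```

View pics/e.png

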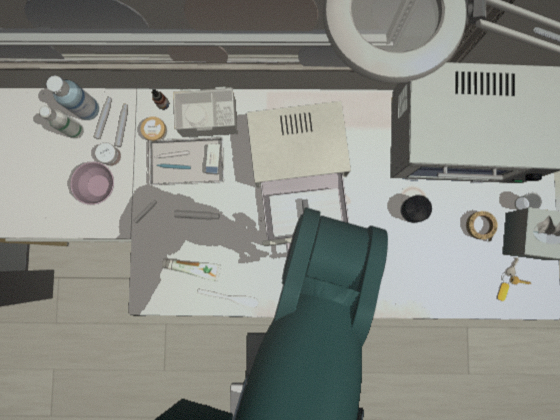

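```bash
python3 -m crank '[[[2,0.2,0,0,0,8,0],[4,0.5,0,0,0,16,0],[6,0.8,0,0,0,24,0],[8,1,0,0,0,32,0],[10,1.2,0,0,0,40,0],[12,1.4,0,0,0,48,0],[12.05,1.45,0,0,0,56,0],[12.05,1.45,0,0,0,64,0]]]' 40; python3 -m crank '[[[0,0,-2,0,0,8,0],[0,0,-4,0,0,16,0],[0,0,-6,0,0,24,0],[0,0,-7,0,0,26,0],[0,0,-8,0,0,26,0],[0,0,-8,0,0,26,0],[0,0,-8,0,0,26,0],[0,0,-8,0,0,26,0]]]'
python3 - <<'E'
from h import *
c,p=shot("wrist","g.png")
s=env.get_state();print(s["joint_positions"])
E
```

```text
t: 6.8
tool_pos: [0.5874, -0.0289, 0.1816]
eef_rot: [-0.001, 0.157, 0.988, -0.0]
force: [-0.1, 0.7, -0.3]
gripper_width: 0.5
grasp_force: 0.0
t: 7.6
tool_pos: [0.5878, -0.029, 0.1038]
eef_rot: [0.0, -0.066, 0.998, -0.0]
force: [-0.1, 0.8, 1.0]
gripper_width: 0.501
grasp_force: 0.0
[-1.87756947e-01  4.34315632e-01 -1.40609193e-01  9.94986719e-01
 -1.73723503e-05 -3.19975168e-01]
```

View pics/g.png

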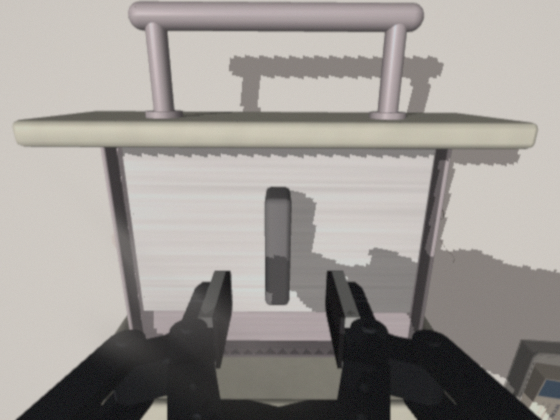

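The grip sits midway between the fingers (column 278 against about 279) and is aligned. I'll descend and grasp.

```bash
python3 -m crank '[[[0,0,-1,0,0,0,0],[0,0,-2.5,0,0,0,0],[0,0,-4,0,0,0,0],[0,0,-4.8,0,0,0,0],[0,0,-5.1,0,0,0,0.2],[0,0,-5.1,0,0,0,1],[0,0,-5.1,0,0,0,1],[0,0,-5.1,0,0,0,1]]]' 50; python3 -m crank '[[[0,0,0,0,0,0,1],[0,0,0,0,0,0,1],[0,0,0.5,0,0,0,1],[0,0,1,0,0,0,1],[0,0,2,0,0,0,1],[0,0,4,0,0,0,1],[0,0,6,0,0,0,1],[0,0,8,0,0,0,1]]]'
python3 - <<'E'
from h import *
c,p=shot("scene")
z=p[...,2];ok=c["z_map"]>0
q=p[ok];m=(abs(q[:,0]-.44)<.08)&(abs(q[:,1]+.29)<.11);print(np.percentile(q[m][:,2],[1,50,99,100]),m.sum())
E
```

```text
t: 8.45
tool_pos: [0.5877, -0.029, 0.0527]
eef_rot: [0.0, -0.066, 0.998, -0.0]
force: [0.1, -0.2, -2.2]
gripper_width: 0.156
grasp_force: 49.2
t: 9.25
tool_pos: [0.5875, -0.0289, 0.1338]
eef_rot: [0.0, -0.066, 0.998, -0.0]
force: [-0.5, 0.8, -2.9]
gripper_width: 0.148
grasp_force: 49.2
[-0.56644078 -0.00272298  0.00124902  0.00325442] 7268
```

```bash
python3 -m crank '[[[-1.5,-2.5,0,0,0,0,1],[-4,-6.5,0,0,0,0,1],[-6.5,-11,0,0,0,0,1],[-9,-15.5,0,0,0,0,1],[-11.5,-20,0,0,0,0,1],[-13.5,-24,0,0,0,0,1],[-14.7,-26,0,0,0,0,1],[-14.7,-26,-1,0,0,0,1]]]'; python3 -m crank '[[[0,0,-2,0,0,0,1],[0,0,-4,0,0,0,1],[0,0,-6,0,0,0,1],[0,0,-8,0,0,0,1],[0,0,-9,0,0,0,1],[0,0,-10,0,0,0,1],[0,0,-10.4,0,0,0,1],[0,0,-10.4,0,0,0,1]]]'
```

```text
t: 10.1
tool_pos: [0.4397, -0.292, 0.1232]
eef_rot: [0.001, -0.064, 0.998, -0.001]
force: [0.9, -0.9, -2.2]
gripper_width: 0.154
grasp_force: 49.4
t: 10.9
tool_pos: [0.4406, -0.2889, 0.0182]
eef_rot: [-0.0, -0.066, 0.998, 0.0]
force: [-0.2, -0.1, -1.8]
gripper_width: 0.157
grasp_force: 49.3
```

```bash
python3 -m crank '[[[0,0,-0.1,0,0,0,1],[0,0,-0.2,0,0,0,1],[0,0,-0.3,0,0,0,1],[0,0,-0.35,0,0,0,1],[0,0,-0.4,0,0,0,1],[0,0,-0.4,0,0,0,1],[0,0,-0.4,0,0,0,1],[0,0,-0.4,0,0,0,1]]]'
```

```text
t: 11.7
tool_pos: [0.4405, -0.289, 0.0146]
eef_rot: [0.0, -0.066, 0.998, -0.0]
force: [-1.7, 1.5, 5.9]
gripper_width: 0.151
grasp_force: 50.1
```

```bash
python3 -m crank '[[[0,0,0.1,0,0,0,0.2],[0,0,0.1,0,0,0,0],[0,0,0.1,0,0,0,0],[0,0,0.1,0,0,0,0],[0,0,2,0,0,0,0],[0,0,5,0,0,0,0],[0,0,10,0,0,0,0],[0,0,15,0,0,0,0]]]'
python3 - <<'E'
from h import *
c,p=shot("wrist","i.png");z=p[...,2];ok=c["z_map"]>0
mrect(c,ok&(z>.006)&(z<.02),(0,0,560,420),.01,"plate")
mrect(c,ok&(z>.025)&(z<.05),(100,0,460,300),.037,"grip")
c,p=shot("top");z=p[...,2];ok=c["z_map"]>0
mrect(c,ok&(z>.008)&(z<.03),(165,200,228,226),.01,"rod")
E
```

```text
t: 12.5
tool_pos: [0.44, -0.2885, 0.1658]
eef_rot: [-0.0, -0.066, 0.998, 0.0]
force: [0.7, -0.6, -0.1]
gripper_width: 0.501
grasp_force: 0.0
plate [ 440.4 -288.7] [108.3 176.4] 7.5 mean [ 436.6 -289.2] n 22491
grip [ 438.9 -289. ] [64.8 13.7] 8.0 mean [ 437.6 -289. ] n 1331
rod [583.3 256.1] [117.1  19.7] 87.1 mean [583.4 257.4] n 321
```

View pics/i.png

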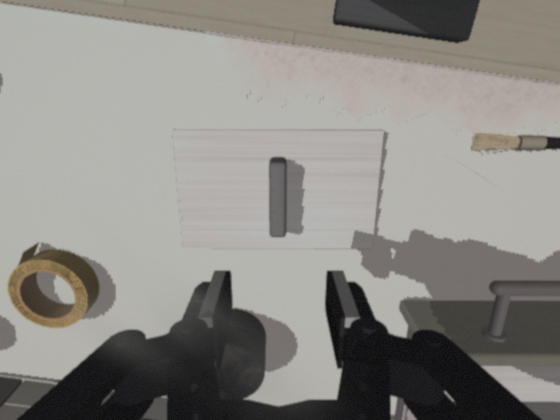

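The cover lies flat, plate corners at (175,130) to (380,248), 108×176 at plate height. On to the rod.

```bash
python3 -m crank '[[[1,2.5,0,0,0,6,0],[2,6,0,0,0,13,0],[3,10,0,0,0,20,0],[4,14,0,0,0,27,0],[5,18,0,0,0,34,0],[6,22,0,0,0,41,0],[7,26,0,0,0,48,0],[8,30,0,0,0,55,0]]]'; python3 -m crank '[[[1,4,0,0,0,5,0],[2,8,0,0,0,10,0],[3,12,0,0,0,15,0],[4,16,0,0,0,20,0],[5,20,0,0,0,24,0],[6,23,0,0,0,24.7,0],[6.3,24.4,-2,0,0,24.7,0],[6.3,24.4,-4,0,0,24.7,0]]]'
python3 - <<'E'
from h import *
print(env.get_state()["tool_pos"])
c,p=shot("wrist","j.png");z=p[...,2];ok=c["z_map"]>0
mrect(c,ok&(z>.007)&(z<.03),(120,20,440,265),.01,"rod")
E
```

```text
t: 13.4
tool_pos: [0.5206, 0.0127, 0.1641]
eef_rot: [-0.0, -0.522, 0.853, 0.0]
force: [0.5, -1.4, -0.2]
gripper_width: 0.498
grasp_force: 0.0
t: 14.2
tool_pos: [0.5839, 0.2572, 0.1233]
eef_rot: [0.0, -0.691, 0.723, -0.0]
force: [0.2, -0.9, 0.3]
gripper_width: 0.502
grasp_force: 0.0
[0.58390852 0.2572046  0.12325552]
rod [583.1 250.9] [110.9  19.8] 86.9 mean [583.3 249.7] n 3518
```

View pics/j.png

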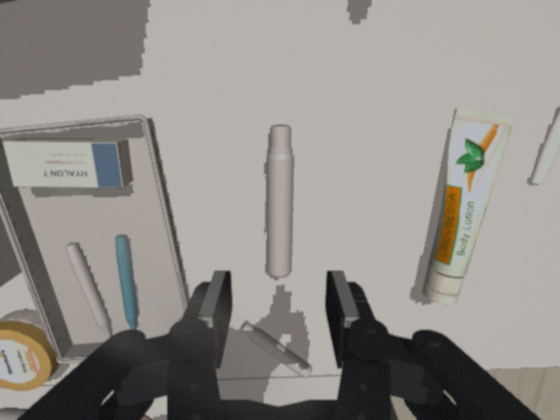

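The rod sits at column 280, between the fingers, and ends at (280,125) and (280,277). The decoy is at (277,348), well clear. I'll descend.

```bash
python3 -m crank '[[[0,0,-2,0,0,0,0],[0,0,-5,0,0,0,0],[0,0,-8,0,0,0,0],[0,0,-10,0,0,0,0],[0,0,-11,0,0,0,0],[0,0,-11.6,0,0,0,0],[0,0,-11.6,0,0,0,0],[0,0,-11.6,0,0,0,0]]]' 40
```

```text
t: 15.05
tool_pos: [0.5841, 0.2551, 0.0092]
eef_rot: [0.001, -0.69, 0.724, -0.0]
force: [0.1, 0.2, 0.2]
gripper_width: 0.502
grasp_force: 0.0
```

```bash
python3 -m crank '[[[0,0,-0.2,0,0,0,0],[0,0,-0.5,0,0,0,0],[0,0,-0.5,0,0,0,0.2],[0,0,-0.5,0,0,0,1],[0,0,-0.5,0,0,0,1],[0,0,-0.5,0,0,0,1],[0,0,-0.5,0,0,0,1],[0,0,-0.5,0,0,0,1]]]' 40; python3 -m crank '[[[0,0,0,0,0,0,1],[0,0,0,0,0,0,1],[0,0,0.5,0,0,0,1],[0,0,1,0,0,0,1],[0,0,3,0,0,0,1],[0,0,6,0,0,0,1],[0,0,10,0,0,0,1],[0,0,14,0,0,0,1]]]'
```

```text
t: 15.85
tool_pos: [0.5837, 0.2551, 0.0035]
eef_rot: [0.0, -0.69, 0.724, -0.0]
force: [-0.4, 0.3, 4.7]
gripper_width: 0.223
grasp_force: 40.4
t: 16.65
tool_pos: [0.583, 0.2549, 0.1448]
eef_rot: [-0.0, -0.69, 0.724, 0.0]
force: [1.2, 0.8, -0.6]
gripper_width: 0.222
grasp_force: 39.8
```

```bash
python3 -m crank '[[[0,-2,0,0,0,1,1],[0,-6,0,0,0,3,1],[0.1,-10.5,0,0,0,5,1],[0.2,-15,0,0,0,7,1],[0.2,-19.5,0,0,0,9,1],[0.3,-24,0,0,0,10.2,1],[0.3,-27.5,0,0,0,10.2,1],[0.3,-28.5,0,0,0,10.2,1]]]'; python3 -m crank '[[[0,0,-1,0,0,0,1],[0,0,-3,0,0,0,1],[0,0,-5,0,0,0,1],[0,0,-7,0,0,0,1],[0,0,-8.5,0,0,0,1],[0,0,-10,0,0,0,1],[0,0,-11,0,0,0,1],[0,0,-11.5,0,0,0,1]]]'
```

```text
t: 17.45
tool_pos: [0.5863, -0.0331, 0.1435]
eef_rot: [0.0, 0.751, -0.66, 0.0]
force: [0.4, -0.5, -1.8]
gripper_width: 0.22
grasp_force: 39.9
t: 18.25
tool_pos: [0.586, -0.0288, 0.0272]
eef_rot: [0.0, 0.752, -0.659, -0.001]
force: [0.4, 1.2, -1.1]
gripper_width: 0.22
grasp_force: 39.8
```

```bash
python3 -m crank '[[[0,0,-0.2,0,0,0,1],[0,0,-0.3,0,0,0,1],[0,0,-0.4,0,0,0,1],[0,0,-0.5,0,0,0,1],[0,0,-0.55,0,0,0,1],[0,0,-0.6,0,0,0,1],[0,0,-0.6,0,0,0,1],[0,0,-0.6,0,0,0,1]]]'
```

```text
t: 19.05
tool_pos: [0.5865, -0.03, 0.0223]
eef_rot: [-0.0, 0.752, -0.659, 0.0]
force: [-0.6, -0.9, -1.4]
gripper_width: 0.227
grasp_force: 39.8
```

Less than 1 mm above the floor. I'll release, rise and check.

```bash
python3 -m crank '[[[0,0,-0.05,0,0,0,0.4],[0,0,-0.05,0,0,0,0.1],[0,0,-0.05,0,0,0,0.1],[0,0,-0.05,0,0,0,0.1],[0,0,1,0,0,0,0.1],[0,0,4,0,0,0,0.1],[0,0,8,0,0,0,0.1],[0,0,12,0,0,0,0.1]]]'
python3 - <<'E'
from h import *
c,p=shot("wrist","k.png");z=p[...,2];ok=c["z_map"]>0
for f in((.026,.045),):mrect(c,ok&(z>f[0])&(z<f[1]),(225,100,340,290),.028,"rod")
E
```

```text
t: 19.85
tool_pos: [0.5861, -0.0299, 0.1444]
eef_rot: [0.0, 0.752, -0.659, -0.0]
force: [-0.2, -0.5, 0.8]
gripper_width: 0.448
grasp_force: 0.0
rod [586.9 -28.2] [ 20.1 122.1] 7.3 mean [587.3 -31.2] n 3691
```

View pics/k.png

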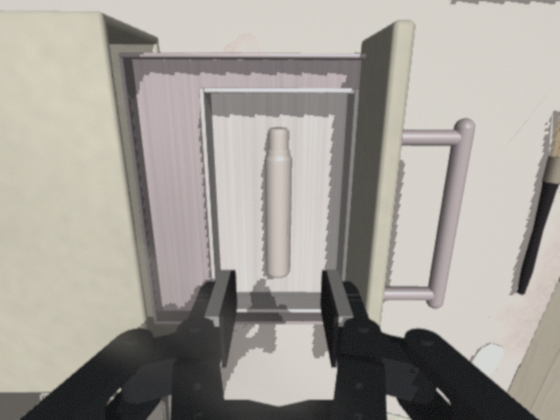

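The rod lies flat in the basket, ends at (280,128) and (278,276) in the view, 20×120 at rod height. Next I'll push the bar from the front with the fingers shut.

```bash
python3 -m crank '[[[-3,-0.4,0,0,0,0,1],[-7,-0.9,0,0,0,0,1],[-11,-1.4,0,0,0,0,1],[-15,-1.8,0,0,0,0,1],[-16.6,-1.9,-2,0,0,0,1],[-16.6,-1.9,-5,0,0,0,1],[-16.6,-1.9,-8,0,0,0,1],[-16.6,-1.9,-10,0,0,0,1]]]'; python3 -m crank '[[[1,0.13,0,0,0,0,1],[2,0.26,0,0,0,0,1],[2.6,0.34,0,0,0,0,1],[3.2,0.42,0,0,0,0,1],[4,0.52,0,0,0,0,1],[5,0.65,0,0,0,0,1],[6,0.78,0,0,0,0,1],[7,0.91,0,0,0,0,1]]]'
```

```text
t: 20.7
tool_pos: [0.4201, -0.0489, 0.0416]
eef_rot: [-0.0, 0.752, -0.659, 0.0]
force: [-0.4, 0.7, -0.2]
gripper_width: 0.003
grasp_force: 0.0
t: 21.5
tool_pos: [0.4914, -0.0397, 0.0423]
eef_rot: [-0.0, 0.752, -0.659, 0.0]
force: [-2.7, -0.6, 2.1]
gripper_width: -0.001
grasp_force: 1.3
```

```bash
python3 -m crank '[[[1.5,0.19,0,0,0,0,1],[3,0.39,0,0,0,0,1],[4.5,0.58,0,0,0,0,1],[6,0.78,0,0,0,0,1],[7.2,0.94,0,0,0,0,1],[8.2,1.07,0,0,0,0,1],[9,1.17,0,0,0,0,1],[9.5,1.24,0,0,0,0,1]]]'; python3 -m crank '[[[0.2,0.03,0,0,0,0,1],[0.4,0.05,0,0,0,0,1],[0.6,0.08,0,0,0,0,1],[0.8,0.1,0,0,0,0,1],[0.9,0.12,0,0,0,0,1],[1,0.13,0,0,0,0,1],[1,0.13,0,0,0,0,1],[1,0.13,0,0,0,0,1]]]'
```

```text
t: 22.3
tool_pos: [0.5861, -0.0273, 0.0421]
eef_rot: [0.0, 0.752, -0.659, -0.0]
force: [-2.1, -1.2, -0.2]
gripper_width: -0.003
grasp_force: 1.1
t: 23.1
tool_pos: [0.5956, -0.0261, 0.0424]
eef_rot: [-0.0, 0.752, -0.659, 0.0]
force: [-0.6, 1.1, -1.3]
gripper_width: -0.002
grasp_force: 0.5
```

```bash
python3 -m crank '[[[0.2,0.03,0,0,0,0,1],[0.4,0.05,0,0,0,0,1],[0.6,0.08,0,0,0,0,1],[0.6,0.08,0,0,0,0,1],[0.6,0.08,0,0,0,0,1],[0.6,0.08,0,0,0,0,1],[0.6,0.08,0,0,0,0,1],[0.6,0.08,0,0,0,0,1]]]'
```

```text
t: 23.9
tool_pos: [0.5965, -0.026, 0.042]
eef_rot: [0.004, 0.752, -0.66, -0.003]
force: [-31.8, -7.0, 21.6]
gripper_width: -0.003
grasp_force: 16.6
```

The force rose to 32 N and the tool stopped moving, so the drawer is shut. I'll back off, raise the arm and verify.

```bash
python3 -m crank '[[[-1,-0.13,0,0,0,0,1],[-3,-0.4,0,0,0,0,1],[-6,-0.8,0,0,0,0,1],[-9,-1.2,2,0,0,0,1],[-11,-1.5,6,0,0,0,1],[-13,-1.7,11,0,0,0,1],[-13,-1.7,16,0,0,0,1],[-13,-1.7,18,0,0,0,1]]]'
python3 -m crank '[[[0,0,0,0,0,0,1],[-2,0,0,0,0,0,1],[-4,3,0,0,0,0,1],[-6,6,0,0,0,0,1],[-8,10,0,0,0,0,1],[-10,14,0,0,0,0,1],[-10,14,0,0,0,0,1],[-10,14,0,0,0,0,1]]]'
python3 - <<'E'
from h import *
c,p=shot("top");z=p[...,2];ok=c["z_map"]>0
mrect(c,ok&(z>.08)&(z<.11),(235,95,360,192),.092,"unit")
mrect(c,ok&(z>.04)&(z<.08),(255,193,340,215),.066,"handle")
mrect(c,ok&(z>.045)&(z<.07),(395,190,436,226),.055,"jar")
mrect(c,ok&(z>.008)&(z<.04),(152,250,230,285),.015,"tube")
mrect(c,ok&(z>.006)&(z<.02),(350,225,460,310),.01,"cover")
E
```

```text
t: 24.7
tool_pos: [0.4722, -0.0427, 0.2267]
eef_rot: [-0.001, 0.752, -0.659, 0.003]
force: [0.1, -0.1, -0.9]
gripper_width: 0.003
grasp_force: 0.0
t: 25.5
tool_pos: [0.3712, 0.0984, 0.2218]
eef_rot: [-0.0, 0.753, -0.658, 0.0]
force: [-0.9, -0.3, -0.3]
gripper_width: -0.0
grasp_force: 0.0
unit [754.4  -9.2] [193.5 239.5] 7.3 mean [754.2  -9.2] n 7272
handle [618.4 -26.5] [ 30.4 133. ] 0.4 mean [617.  -22.3] n 296
jar [ 600.4 -311.9] [66.9 68.9] 44.8 mean [ 600.5 -312.3] n 596
tube [446.3 280.1] [121.  37.] 81.1 mean [447.4 279.8] n 511
cover [ 440.  -288.4] [107.9 175.8] 7.4 mean [ 439.6 -288.6] n 2532
```

The unit and handle read the same as before the job, the bystanders are unmoved, and the cover is flat.

```bash
python3 -c "
from rig import env
print(env.job_done())"
```

```text
the job is handed in; nothing more can be done
None
```

I handed the job in after about 26 s of robot time: the rod electrode is flat in the basket, the drawer is shut, the cover lies flat and right way up on the worktable, and the cream tube and dark jar are where they were; no verdict was returned.

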